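Draw out a register slide with an S-hook

TASK

Take the S-hook by its blue grip from its wooden stand, pass its lower end from the robot's side through the hole in the red end of the register slide, and draw the slide up out of the reed block until it comes up hard against its stop, keeping a firm pull of about 15 N on it for half a second and never loading it with more than 25 N. Then unhook, leaving the slide fully drawn out, and put the S-hook back upright in the slot of its stand and let go. Do not touch the slide with the gripper and leave the other things on the bench where they are.

Things in the scene. Friction and masses are not known exactly. Their poses are not given: they have to be found in the camera images.
- stand: Fixed slotted wooden stand, base 94 x 78 mm, two cheeks 70 mm long (x) and 50 mm high. Origin at the centre of its underside, z up. The slot between the cheeks is 10 mm wide (y), runs along x, and is open at the top and both ends. The S-hook stands in it: its grip rests across the cheeks' tops, its wire hangs in the slot.
- hook_grip (a point): S-hook (loose, about 70 g) of 4 mm steel wire, 90 mm tall, with a blue grip 18 (x) by 20 (y) by 36 mm tall, pinched across its y faces. This point, where to pinch it: on the grip's axis, 10 mm below its top, 26 mm above its underside (76 mm above the bench when in the stand). Hook axes: z up, x to the side the lower tip points to. Upper bend: up to 31 mm above this point.
- hook_tip (a point): Centre of the rounded end of the S-hook's lower, upturned tip: x +15, y 0, z -53 mm from hook_grip in the hook's axes. The tip end lies 4.5 mm higher than the bottom of the bend, so the part that passes through the hole is 8.5 mm high over all (z -59.5 to -51 mm), 4 mm wide, and reaches to x +17 mm.
- hook_bend (a point): Wire centre at the bottom of the lower bend, where the load hangs: x +4, y 0, z -57.5 mm from hook_grip. The wire is level from x +1 to +7 mm; behind it the straight shank goes up at x -6 mm to the grip.
- block: Accordion reed block of light wood with brass reed plates, 44 mm (x) by 160 mm (y), clamped in a fixed cradle (base 90 x 200 mm); top face 70 mm above the bench. Origin at the centre of the underside, z up, x from the robot's side to the far side (turned by its yaw).
- slide_hole (a point): Centre of the 13 mm round hole through the red end of the register slide, an upright flat metal tongue 3 mm thick (x) and 30 mm wide (y) standing out of the middle of the block's top, axes parallel to the block's. The hole runs along x; the tongue ends 15 mm above the hole's centre, which starts 26 to 50 mm above the block's top.
- slide: The same register slide, origin at the hole's centre. It slides straight up against about 7 N of drag and stays where it is left (a push of 5 N down moves it back). How far it is out and the height of its hard upper stop differ each time: the stop comes 20 to 40 mm above where it starts and has to be felt.
- spool: Bystander: metal solder spool, 48 mm across, 46 mm tall, origin under its centre.
- meter: Bystander: yellow multimeter lying flat, 130 x 75 x 30 mm, origin under its centre.
- driver: Bystander: screwdriver lying on the bench, about 200 mm long and 26 mm thick, origin under its middle.
- jar: Bystander: amber glass jar with black cap, 56 mm across, 60 mm tall, origin under its centre.
Things that resemble listed ones, but are neither listed nor needed, are in the scene too. Several things look just like the block: the one meant starts nearest to the robot's base.

How it is judged:
By the outcome, as a careful person would: the job done as asked, in the order asked, and still so for the second after the job is handed in, with the robot touching nothing.
It also fails if it takes over 72 s, if anything falls off the work surface, if the arm or the gripper's body presses on something with over 40 N, if the wrist force passes 120 N, or if a joint passes its speed limit or range.

ROBOT

A 6-joint arm with a two-finger parallel gripper is mounted at the origin on the work surface. World frame = base frame: x ahead of the robot, y to its left, z up, the work surface at z = 0. Lengths are in m, angles in rad, forces in N, time in s.
With the tool pointing down it reaches from about 0.2 to 0.875 m from the base axis. Payload 3.4 kg.
Tool frame: the origin (TCP) lies between the finger pads; the fingertips stand 25 mm ahead of it and the grasp point (between the pads) lies 6 mm ahead of it (r.nose_length is the z of the fingertips in the tool frame, in m); z points along the fingers, y is the line along which they close (so a half turn about z gives the same grasp; the last joint's range is limited). The gripper opens to 94 mm and grips with 3 to 60 N. Pads are 16 mm wide; open, the fingers measure 119 mm over their backs; the gripper's body (75 mm by 177 mm) begins 78 mm behind the grasp point.
Start: joints at [1.14, 0.276, 1.505, -0, 1.361, -0.121], TCP at [0.175, 0.548, 0.23] pointing down, gripper open.
Joint ranges: [-2.89, 2.89], [-0.75, 2.08], [0.22, 2.7], [-1.18, 4.32], [0.11, 2.71], [-2.7, 2.7]. Speed limits (rad/s): [2.57, 2.57, 3.14, 3.14, 3.14, 3.14].

INTERFACE

Orientations are given as a unit quaternion [w, x, y, z].
In Python, from plant import r, gripper_to, inverse_kinematics, vision, models, telemetry gives the robot as it stands. Calls block until the motion is done:
- r.move_to(position, orientation): joint-space move of the TCP to a pose.
- r.move_l(position, rot=None, vel=0.15, guard=None): straight line of the TCP; rot=None keeps the orientation; vel is the mean speed in m/s. With guard (N) it stops when the force on the tool has changed by that much, and returns True; else False.
- r.movej(angles): joint-space move.
- gripper_to(opening, f_grip=None): finger opening in m; f_grip is the grip in N (None keeps the last); returns when the fingers have stopped.
- r.hold(seconds).
- inverse_kinematics(position, orientation): joint angles nearest the present ones, or None.
- vision.snapshot(name): name is "scene" or "side" or "wrist"; returns the picture (480x640x3 uint8, red, green, blue); there is no depth.
- vision.get_calibration(name): a dict with "fx", "fy", "cx", "cy" (pixels), "position" and "orientation" of the camera in the world. Camera axes: x right, y down, z forward; pixel columns grow to the right and rows downward; lengths in m; the calibration is good to about 2 mm. A picture is of the moment at which its call begins: read the wrist's pose just before it. get_calibration takes no time and is no camera call; for the wrist camera it gives the pose at the moment of the call.
A pose or a line that the arm cannot do raises r.PlanningError and nothing moves.
- r.sign_off(): hands the job in, once; it reports no verdict.
Trained networks look in the newest picture that a camera, given by its name, has taken for a name from the list of things; names that differ only in an ending like _2 or _b are one class to them, and where a whole thing is asked for, a point or a joint stands for the part that bears it (a point fixed in the world has none). Each returns a list of dicts, best first, with "score" (0 to 1); they miss things now and then, are a little off and sometimes report something else, mostly with a low value. They report only what shows in the picture. A call takes as long as a camera call. They do not tell look-alikes from the thing itself.
- models.boxes_of(thing, camera): "at" ([x, y, z] in m, in world coordinates, good to about 4 mm: the middle of the surface that is visible of it).
- models.regions_of(thing, camera): "pixels" (480x640 bool, what is visible of it).
- models.mark_of(thing, camera): "at" ([x, y, z] in m, in world coordinates, good to about 4 mm: a listed point, or the origin of a listed thing).
Readings, each from a call of its own:
- telemetry.current_t(): time.
- telemetry.current_joints(): joint angles.
- telemetry.current_dq(): joint speeds.
- telemetry.current_joint_efforts(): joint torques, N m.
- telemetry.current_ee_pos(): TCP position.
- telemetry.current_tool_rot(): TCP orientation.
- telemetry.current_wrist_force(): force on the tool from outside, world axes, zero at the start.
- telemetry.current_torque(): the same for the moment, N m.
- telemetry.current_opening(): finger opening in m.
Only numpy, scipy, OpenCV 4.12 (cv2) and the standard library are available. Lean on these libraries where they do the work, as an engineer would, in place of code of your own. Each camera call takes 0.05 s, during which the arm holds its last target. There are 200 camera calls.

## Working session

There is one attempt and no reset: what is moved stays moved. The work goes in short steps, each a Python script; the robot and the scene stay as the last script left them, time stands still between calls to the robot, and variables do not carry over. Pictures are saved under pics/ and viewed, on a budget of 10 in all, crops included, one or two more only if the job needs it, and the job is handed in when it is done.

```bash
mkdir -p pics; ls; python3 - <<'E'
from plant import r, vision, models, telemetry
import cv2, numpy as np
ims=[]
for c in("scene","side"):
    im=vision.snapshot(c); cv2.imwrite(f"pics/{c}0.png",im[:,:,::-1])
    k=vision.get_calibration(c); print(c,{a:np.round(b,3).tolist() for a,b in k.items()})
    for t in("stand","hook_grip","hook_tip","block","slide_hole"):
        print(t,[(round(d["score"],2),np.round(d["at"],3).tolist()) for d in models.mark_of(t,c)])
for t in("spool","meter","driver","jar"): print(t,[(round(d["score"],2),np.round(d["at"],3).tolist()) for d in models.mark_of(t,"scene")])
print(telemetry.current_t(),r.nose_length, telemetry.current_tool_rot())
E
```

```text
pics
scene {'fx': 537.501, 'fy': 537.501, 'cx': 318.56, 'cy': 241.908, 'position': [1.282, -0.858, 0.968], 'orientation': [-0.365, 0.835, 0.38, -0.16]}
stand [(0.76, [0.515, 0.266, -0.001]), (0.54, [0.52, 0.269, 0.017])]
hook_grip [(0.65, [0.518, 0.262, 0.076])]
hook_tip [(0.48, [0.468, -0.181, 0.002]), (0.46, [0.529, 0.268, 0.024]), (0.26, [0.714, 0.212, -0.004])]
block [(0.91, [0.464, -0.184, -0.001]), (0.91, [0.676, -0.418, 0.004]), (0.82, [0.407, -0.713, -0.002]), (0.62, [0.405, -0.45, -0.001])]
slide_hole [(0.67, [0.47, -0.182, 0.101]), (0.55, [0.404, -0.709, 0.096]), (0.49, [0.678, -0.416, 0.098]), (0.47, [0.405, -0.448, 0.096])]
side {'fx': 472.19, 'fy': 472.19, 'cx': 314.966, 'cy': 233.46, 'position': [0.42, 0.609, 0.849], 'orientation': [0.028, -0.08, 0.913, -0.399]}
stand [(0.77, [0.513, 0.263, 0.003])]
hook_grip [(0.77, [0.512, 0.267, 0.072])]
hook_tip [(0.83, [0.528, 0.266, 0.021]), (0.73, [0.707, -0.003, -0.002])]
block [(0.98, [0.683, -0.416, -0.004]), (0.84, [0.471, -0.183, 0.0]), (0.74, [0.402, -0.452, 0.001]), (0.66, [0.403, -0.711, 0.004])]
slide_hole [(0.54, [0.47, -0.184, 0.102]), (0.49, [0.672, -0.416, 0.096]), (0.47, [0.404, -0.462, 0.092])]
spool [(0.59, [0.557, -0.012, 0.004]), (0.34, [0.467, -0.183, 0.1])]
meter [(0.69, [0.712, -0.205, 0.002])]
driver [(0.83, [0.713, 0.212, -0.004])]
jar [(0.85, [0.704, -0.001, -0.0])]
0.8 0.025 [8.40462448e-06 1.54301928e-01 9.88023739e-01 7.38589813e-05]
```

View pics/scene0.png

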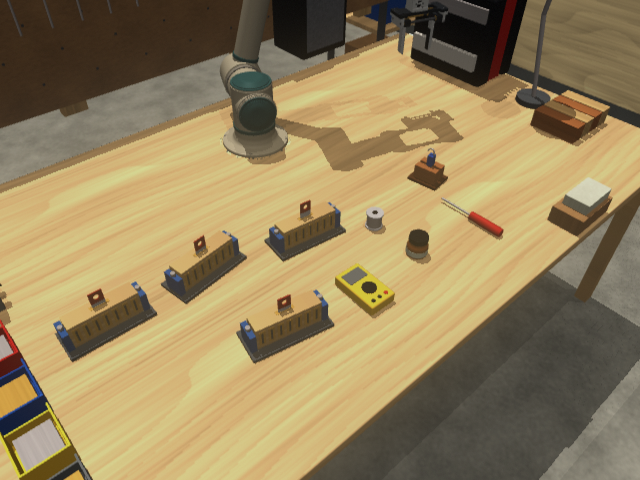

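View pics/side0.png

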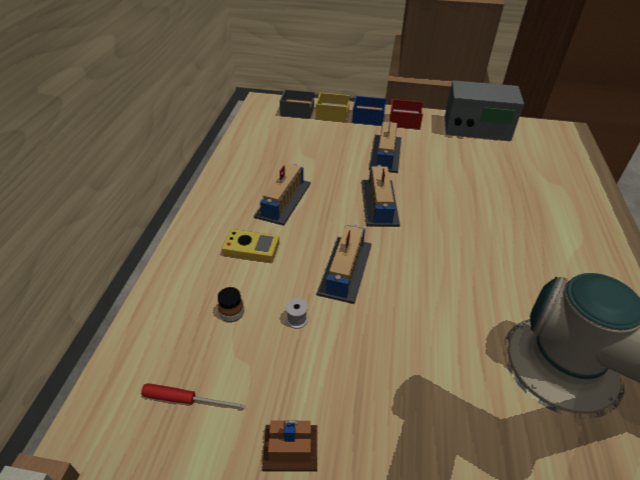

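The look-alike blocks are at scene pixels (305,228), (205,262), (105,318) and (285,322). By position, the one nearest the base is (305,228), at about (0.467, -0.183) and 0.50 m out. The only stand with a blue grip is at (430,167). Next is a close wrist view of both.

```bash
cat > h.py <<'E'
from plant import r, gripper_to, inverse_kinematics, vision, models, telemetry
import cv2, numpy as np
from scipy.spatial.transform import Rotation as R
def q_of(yaw):  # tool down, tool y along world +y turned by yaw
    a=(R.from_euler('z',yaw)*R.from_quat([0,1,0,0])).as_quat(); return [a[3],a[0],a[1],a[2]]
def cam(c):
    k=vision.get_calibration(c); w,x,y,z=k["orientation"]; return k,R.from_quat([x,y,z,w]).as_matrix(),np.array(k["position"])
def snap(c,name=None):
    K=cam(c); im=vision.snapshot(c)
    if name: cv2.imwrite(f"pics/{name}.png",im[:,:,::-1])
    return im,K
def proj(K,P):
    k,M,t=K; p=(np.atleast_2d(P)-t)@M; return np.c_[k["cx"]+k["fx"]*p[:,0]/p[:,2],k["cy"]+k["fy"]*p[:,1]/p[:,2]]
def onz(K,uv,n=(0,0,1),d=0.):  # ray hits plane n.X=d
    k,M,t=K; uv=np.atleast_2d(uv).astype(float); n=np.array(n,float)
    v=np.c_[(uv[:,0]-k["cx"])/k["fx"],(uv[:,1]-k["cy"])/k["fy"],np.ones(len(uv))]@M.T
    return t+v*((d-t@n)/(v@n))[:,None]
def say(t,c): print(t,c,[(round(d["score"],2),np.round(d["at"],4).tolist()) for d in models.mark_of(t,c)][:3])
E
python3 - <<'E'
from h import *
k,M,t=cam("wrist"); p=np.array(telemetry.current_ee_pos()); w,x,y,z=telemetry.current_tool_rot()
T=R.from_quat([x,y,z,w]).as_matrix()
print(T.T@(t-p), T.T@M[:,2], k["fx"],T)
for P,nm in(((0.515,0.265,0.25),"ws"),((0.40,-0.183,0.26),"wb")):
    r.move_to(P,q_of(0)); im,K=snap("wrist",nm); print(np.round(telemetry.current_joints(),2),K[2],K[1][:,2])
    for n in(("stand","hook_grip","hook_tip","hook_bend") if nm=="ws" else ("block","slide_hole")): say(n,"wrist")
print(telemetry.current_t())
a=cv2.imread("pics/ws.png");b=cv2.imread("pics/wb.png")
cv2.imwrite("pics/w0.png",cv2.resize(np.vstack([a,b]),None,fx=.62,fy=.62,interpolation=cv2.INTER_AREA))
E
```

```text
[ 8.55698382e-02  5.62926817e-05 -1.54715282e-01] [-2.90358589e-01 -6.12332413e-04  9.56917716e-01] 341.5912717611862 [[-9.52381830e-01  3.04907934e-01  3.94011034e-05]
 [ 3.04907936e-01  9.52381819e-01  1.43355154e-04]
 [ 6.18522935e-06  1.48542553e-04 -9.99999989e-01]]
[ 0.36  0.27  1.46  0.    1.41 -1.22] [0.42902062 0.26585477 0.40472042] [ 2.89725348e-01  3.85040948e-05 -9.57109827e-01]
stand wrist [(0.67, [0.514, 0.2688, 0.0014]), (0.24, [0.5586, -0.0139, 0.0011])]
hook_grip wrist [(0.88, [0.5133, 0.2644, 0.077]), (0.61, [0.557, -0.014, -0.0012])]
hook_tip wrist []
hook_bend wrist [(0.92, [0.5177, 0.2663, 0.0177])]
[-0.59  0.05  1.71  0.    1.38 -2.16] [ 0.31489203 -0.18239101  0.41470053] [ 2.90465575e-01 -1.36408201e-04 -9.56885433e-01]
block wrist [(0.67, [0.4042, -0.4542, 0.0034]), (0.57, [0.4709, -0.183, 0.0])]
slide_hole wrist [(0.86, [0.4705, -0.1792, 0.1007]), (0.78, [0.4059, -0.4543, 0.0967])]
4.5167
```

View pics/w0.png

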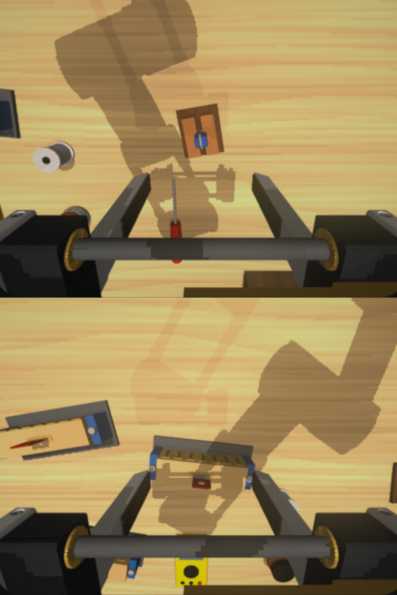

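The wrist crop confirms the choice: the block is at the lower centre (200,470) and the stand at (200,130), each slightly turned. Next come tilted close-ups of the red tongue from two heights, and one of the stand.

```bash
cat >> h.py <<'E'
def q_tilt(yaw,tilt):  # fingers lean forward (+x) by tilt
    a=(R.from_euler('z',yaw)*R.from_euler('y',-tilt)*R.from_quat([0,1,0,0])).as_quat(); return [a[3],a[0],a[1],a[2]]
CT=np.array([.08557,0,-.1547]); FT=np.array([-.2903,0,.9569])
def tcp_for_cam(target,dist,q):  # TCP so that the camera looks at target from dist
    w,x,y,z=q; T=R.from_quat([x,y,z,w]).as_matrix(); return np.array(target)-T@FT*dist-T@CT
E
python3 - <<'E'
from h import *
import pickle
out={}
hole=np.array([.4705,-.181,.101])
for nm,tilt,d,tg in(("b1",.55,.25,hole),("b2",.2,.27,hole),("s1",.0,.27,np.array([.515,.265,.04]))):
    q=q_tilt(0,tilt); P=tcp_for_cam(tg,d,q)
    print(nm,np.round(P,3))
    try: r.move_to(P.tolist(),q)
    except r.PlanningError as e: print(e); continue
    im,K=snap("wrist",nm); out[nm]=(im,K,{})
    for n in(("slide","block") if nm[0]=="b" else("stand","hook_grip")):
        g=models.regions_of(n,"wrist"); out[nm][2][n]=g
        print(n,[(round(e["score"],2),int(e["pixels"].sum()),np.argwhere(e["pixels"]).mean(0).round(1)[::-1].tolist()) for e in g[:3]])
    for n in(("slide_hole",) if nm[0]=="b" else("hook_grip","stand","hook_bend")): say(n,"wrist")
pickle.dump(out,open("v.pkl","wb")); print(telemetry.current_t())
c=[out[k][0][60:440,120:520] for k in out]
cv2.imwrite("pics/c1.png",cv2.resize(np.vstack(c[:2]),None,fx=.78,fy=.78)[:,:,::-1]); cv2.imwrite("pics/c2.png",cv2.resize(out["s1"][0][100:380,160:480],None,fx=2,fy=2)[:,:,::-1])
E
```

```text
b1 [ 0.437 -0.181  0.18 ]
the arm cannot take that pose within its joint ranges
b2 [ 0.457 -0.181  0.204]
slide [(0.88, 1123, [323.3, 239.4])]
block [(0.82, 4576, [122.7, 334.0]), (0.7, 14697, [68.8, 126.9]), (0.61, 19670, [321.9, 201.0])]
slide_hole wrist [(0.93, [0.4719, -0.1752, 0.1])]
s1 [0.522 0.265 0.144]
stand []
hook_grip [(0.75, 1206, [326.3, 250.8])]
hook_grip wrist [(0.65, [0.5137, 0.2636, 0.0753])]
stand wrist [(0.89, [0.5165, 0.2667, 0.0032])]
hook_bend wrist [(0.81, [0.5166, 0.2683, 0.0185])]
7.1
```

View pics/c1.png

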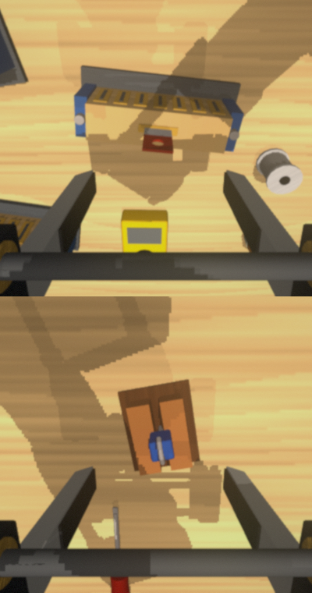

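View pics/c2.png

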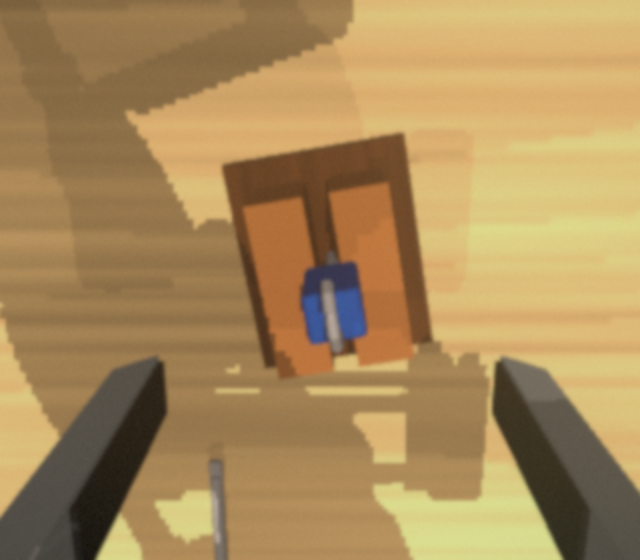

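The stand crop shows the hook upright in its slot: grip at (335,305), slot running from (316,195) to (345,368), yaw about 10°. The block view shows the tongue at (157,145) and the base's near edge from (82,67) to (241,83).

```bash
python3 - <<'E'
from h import *
import pickle
o=pickle.load(open("v.pkl","rb"))
K=o["s1"][1]
c=np.array([[243,208],[303,197],[282,378],[333,370],[330,193],[390,182],[357,366],[413,358]])/2+[160,100]
P=onz(K,c,d=.05); print(np.round(P,4))
for a,b in((0,2),(1,3),(4,6),(5,7)): v=P[b]-P[a]; print("yaw",np.degrees(np.arctan2(v[1],v[0])),np.linalg.norm(v))
for a,b in((0,5),(2,7)): v=P[b]-P[a]; print("yawx",np.degrees(np.arctan2(-v[0],v[1])),np.linalg.norm(v))
print("centre",P.mean(0))
# grip
bb=onz(K,np.array([[310,271],[356,264]])/2+[160,100],d=.086);print("grip top near edge",bb)
K=o["b2"][1]
e=onz(K,np.array([[82,67],[241,83]])/.78+[120,60],d=.02); v=e[1]-e[0]; print("block yaw",np.degrees(np.arctan2(-v[0],v[1])),np.linalg.norm(v),e)
m=o["b2"][2]["slide"][0]["pixels"]; ys,xs=np.where(m); print(xs.min(),xs.max(),ys.min(),ys.max())
im=o["b2"][0]; x0,y0=xs.min()-30,ys.min()-20
# candidate poses: try tilt
for tilt in(.3,.4,.5):
  for d in(.2,.24,.3):
    q=q_tilt(0.0,tilt); p=tcp_for_cam([.471,-.18,.1],d,q); print(tilt,d,np.round(p,3),inverse_kinematics(p.tolist(),q) is not None)
sub=im[y0:ys.max()+20,x0:xs.max()+30]; print(x0,y0,sub.shape)
cv2.imwrite("pics/t1.png",cv2.resize(sub,None,fx=6,fy=6,interpolation=cv2.INTER_CUBIC)[:,:,::-1])
E
```

```text
[[0.4833 0.2326 0.05  ]
 [0.4792 0.2547 0.05  ]
 [0.5515 0.2456 0.05  ]
 [0.548  0.2658 0.05  ]
 [0.4777 0.2646 0.05  ]
 [0.4737 0.2864 0.05  ]
 [0.5463 0.2753 0.05  ]
 [0.5429 0.2973 0.05  ]]
yaw 10.769708083621538 0.06944011110647165
yaw 9.153161051418724 0.0697189774298951
yaw 8.846111654678586 0.0694090262524216
yaw 8.892934280231534 0.07002498170971763
yawx 10.0652015531848 0.0546725567172543
yawx 9.435830406440795 0.05238930033285388
centre [0.51284076 0.26529517 0.05      ]
grip top near edge [[0.49717092 0.25812754 0.086     ]
 [0.49482618 0.2729745  0.086     ]]
block yaw -5.6570513455282425 0.1913266380667903 [[ 0.41296474 -0.27163826  0.02      ]
 [ 0.43182454 -0.08124344  0.02      ]]
304 343 223 256
0.3 0.2 [ 0.486 -0.18   0.143] True
0.3 0.24 [ 0.464 -0.18   0.176] True
0.3 0.3 [ 0.43  -0.18   0.226] True
0.4 0.2 [ 0.482 -0.18   0.144] True
0.4 0.24 [ 0.456 -0.18   0.175] True
0.4 0.3 [ 0.418 -0.18   0.221] True
0.5 0.2 [ 0.478 -0.18   0.145] False
0.5 0.24 [ 0.449 -0.18   0.173] False
0.5 0.3 [ 0.406 -0.18   0.215] False
274 203 (73, 99, 3)
```

View pics/t1.png

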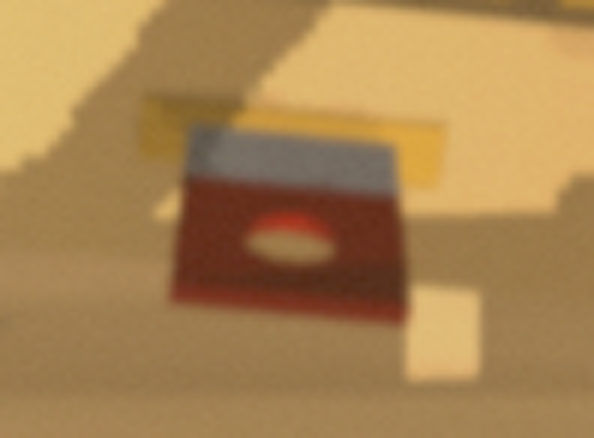

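```bash
python3 - <<'E'
from h import *
import pickle
o=pickle.load(open("v.pkl","rb"))
K=o["s1"][1]
print(onz(K,np.array([[310,271],[356,264]])/2+[160,100],d=.05),onz(K,np.array([[305,302],[363,292],[312,343],[367,335]])/2+[160,100],d=.086))
h=np.array([.4715,-.179,.101]); yaw=np.radians(-5.6)
out={}
for nm,tilt,row,d in(("A",.4,320,.24),("B",0.,110,.27)):
    q=q_tilt(yaw,tilt); w,x,y,z=q; T=R.from_quat([x,y,z,w]).as_matrix()
    k=cam("wrist")[0]; f=T@FT; dn=T@np.array([-.9569,0,-.2903]); P=h-d*(f+dn*(row-k["cy"])/k["fy"])-T@CT
    print(nm,P)
    r.move_to(P.tolist(),q); im,K=snap("wrist"); out[nm]=(im,K)
    say("slide_hole","wrist"); uv=proj(K,h)[0]; print(uv,K[2])
    u,v=uv.astype(int); out[nm]+=((u,v),)
    cv2.imwrite(f"pics/t{nm}.png",cv2.resize(im[v-35:v+35,u-45:u+45],None,fx=6,fy=6,interpolation=cv2.INTER_CUBIC)[:,:,::-1])
pickle.dump(out,open("v2.pkl","wb")); print(telemetry.current_t())
cv2.imwrite("pics/tAB.png",np.hstack([cv2.imread("pics/tA.png"),cv2.imread("pics/tB.png")])[:, 130:930])
E
```

```text
[[0.50736556 0.2570625  0.05      ]
 [0.50462374 0.27442374 0.05      ]] [[0.50773206 0.25640122 0.086     ]
 [0.50429231 0.27536602 0.086     ]
 [0.5221587  0.25858967 0.086     ]
 [0.51929878 0.27691146 0.086     ]]
A [ 0.41508623 -0.17346858  0.14112834]
slide_hole wrist [(0.57, [0.471, -0.1802, 0.1008])]
[323.73470785 318.83510583] [ 0.27734543 -0.15970608  0.25074706]
B [ 0.57797107 -0.18943958  0.23493764]
slide_hole wrist [(0.89, [0.4714, -0.1809, 0.1007]), (0.62, [0.68, -0.414, 0.1001])]
[323.17562584 112.05594079] [ 0.4922098  -0.1802303   0.38843235]
9.725
```

View pics/tAB.png

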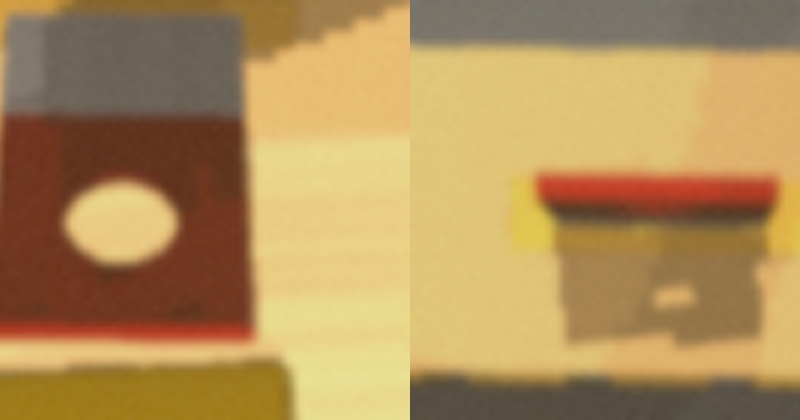

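View A (left) shows the hole centre at crop (122,223), and view B (right) shows the tongue's top face from (537,178) to (778,178). I fit the hole's pose to these.

```bash
python3 - <<'E'
from h import *
import pickle
from scipy.optimize import least_squares
o=pickle.load(open("v.pkl","rb"));o.update(pickle.load(open("v2.pkl","rb")))
fA=lambda x,y:(278+(x+130)/6-.4,283+y/6-.4); fB=lambda x,y:(278+(x-410)/6-.4,77+y/6-.4); f2=lambda x,y:(274+x/6-.4,203+y/6-.4)
obs=[("A",fA(122,223),(0,0,0)),("A",fA(250,327),(-1.5,15,15)),("A",fA(254,341),(1.5,15,15)),
("B",fB(537,177),(-1.5,-15,15)),("B",fB(778,177),(-1.5,15,15)),("B",fB(657.5,189),(0,0,15)),
("b2",f2(172,290),(-1.5,-15,15)),("b2",f2(408,310),(-1.5,15,15)),("b2",f2(291,238.5),(-1.5,0,0))]
def res(p,full=0):
    M=R.from_euler('z',p[3]).as_matrix(); return np.concatenate([proj(o[n][1],p[:3]+M@np.array(l)/1000)[0]-uv for n,uv,l in obs])
s=least_squares(res,[.471,-.18,.1,-.1],loss="soft_l1",x_scale=[.01,.01,.01,.1]); print(s.x.round(4),np.degrees(s.x[3])); print(res(s.x).reshape(-1,2).round(1))
E
```

```text
[ 0.47   -0.1821  0.1031 -0.0866] -4.963037061363747
[[-0.5  0.5]
 [ 0.7  0.2]
 [-0.1  0.5]
 [-0.3  0.5]
 [ 0.2  0.1]
 [-0.   0.5]
 [-0.3 -1.1]
 [ 0.5 -1.3]
 [ 0.1 -0.5]]
```

```bash
python3 - <<'E'
from h import *
q=q_of(np.radians(9.5)); G=[.5134,.2655]
gripper_to(.06)
r.move_to(G+[.15],q); r.move_l(G+[.082],vel=.1)
gripper_to(.0,40); gripper_to(.0,60)
print("open",telemetry.current_opening(),telemetry.current_wrist_force(),telemetry.current_ee_pos())
print(r.move_l(G+[.16],vel=.12))
im,K=snap("wrist","g1"); say("hook_grip","wrist")
k=snap("side"); 
for n in("hook_grip","hook_tip","hook_bend"): say(n,"side"); 
print(telemetry.current_opening(),telemetry.current_wrist_force(),telemetry.current_ee_pos(),telemetry.current_t())
kk,(u,v)=k,proj(k[1],[.515,.265,.13])[0].astype(int)
a=cv2.resize(im[150:400,200:440],None,fx=1.6,fy=1.6); s=k[0][max(0,v-50):v+50,u-50:u+50]; s=cv2.resize(s,(400,400)); 
cv2.imwrite("pics/g.png",np.hstack([a,s])[:,:,::-1])
E
```

```text
open 0.01948368961871004 [-0.37501521  0.42488372  0.57732909] [0.5134125  0.26556865 0.08210701]
False
hook_grip wrist [(0.9, [0.5119, 0.267, 0.1529])]
hook_grip side []
hook_tip side []
hook_bend side []
0.019595264612162377 [-0.61787478 -0.40756793 -0.50470182] [0.51309117 0.26538399 0.15933839] 14.9833
```

View pics/g.png

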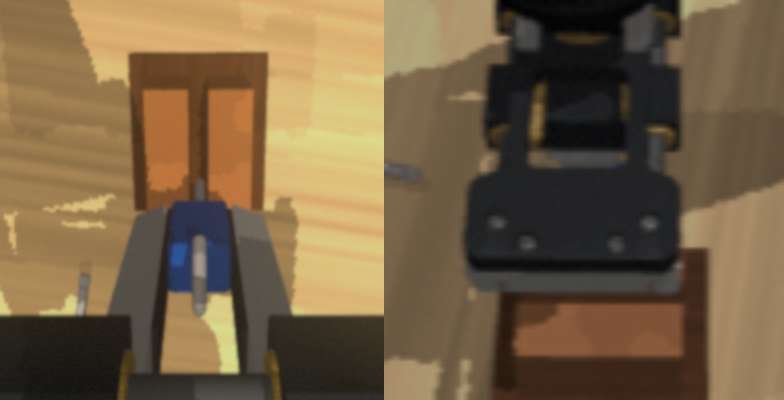

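The hook is held straight in the pads: grip at crop (200,245), stand slot directly behind it. I use the known held pose to check for wrist camera bias.

```bash
python3 - <<'E'
from h import *
K=cam("wrist"); p=np.array(telemetry.current_ee_pos()); w,x,y,z=telemetry.current_tool_rot(); T=R.from_quat([x,y,z,w]).as_matrix()
im=vision.snapshot("wrist"); say("hook_grip","wrist")
f=lambda h:p+T@(np.array([-h[0],h[1],6-h[2]])/1000)
L=[(-9,0,-26),(-9,-10,-26),(-9,10,-26),(-9,-10,10),(-9,10,10),(9,-10,10),(9,10,10),(0,0,10)]
for l in L: u=proj(K,f(l))[0]; print(l,u.round(1),"crop",((u-[200,150])*1.6).round(0))
b=cv2.inRange(cv2.cvtColor(im,cv2.COLOR_RGB2HSV),(105,120,30),(130,255,255))[260:340,290:360]; ys,xs=np.where(b); print(xs.min()+290,xs.max()+290,ys.min()+260,ys.max()+260)
for yy in range(262,340,6): q=np.where(b[yy-260])[0]; print(yy,(q.min()+290,q.max()+290) if len(q) else None)
print(telemetry.current_wrist_force())
E
```

```text
hook_grip wrist [(0.57, [0.5091, 0.2677, 0.1516])]
(-9, 0, -26) [323.9 274.3] crop [198. 199.]
(-9, -10, -26) [306.9 274.3] crop [171. 199.]
(-9, 10, -26) [340.9 274.3] crop [225. 199.]
(-9, -10, 10) [303.2 302.4] crop [165. 244.]
(-9, 10, 10) [344.3 302.5] crop [231. 244.]
(9, -10, 10) [303.9 334.9] crop [166. 296.]
(9, 10, 10) [343.7 334.9] crop [230. 296.]
(0, 0, 10) [323.8 318.9] crop [198. 270.]
305 342 292 331
262 None
268 None
274 None
280 None
286 None
292 (np.int64(311), np.int64(311))
298 (np.int64(315), np.int64(315))
304 (np.int64(306), np.int64(341))
310 (np.int64(306), np.int64(342))
316 (np.int64(306), np.int64(342))
322 (np.int64(306), np.int64(341))
328 (np.int64(306), np.int64(342))
334 None
[ 0.25558717  0.01969427 -0.81115862]
```

Camera and tool agree to under 1 mm. Next I touch the tongue's top lightly with the bottom of the bend to get its height exactly.

```bash
cat >> h.py <<'E'
BY=np.radians(-5.2); H=np.array([.470,-.182])
bx=np.array([np.cos(BY),np.sin(BY)]); by=np.array([-bx[1],bx[0]])
def at(dx,dz,dy=0): # TCP for hook_grip at block-frame offset dx,dy from hole and height dz (world z of grip)
    return np.r_[H+bx*dx+by*dy,dz+.006].tolist()
def wf(): return np.round(telemetry.current_wrist_force(),2)
E
python3 - <<'E'
from h import *
r.move_to(at(-.004,.21),q_of(BY)); r.move_l(at(-.004,.186),vel=.06); r.hold(.2); f0=wf()
g=r.move_l(at(-.004,.168),vel=.01,guard=2.0); z=telemetry.current_ee_pos(); print("touch",g,z,f0,wf())
r.hold(.1); print(telemetry.current_ee_pos(),wf())
r.move_l(at(-.004,.19),vel=.06); print(wf(),telemetry.current_t())
E
```

```text
touch True [ 0.46597545 -0.18163762  0.18229328] [-0.44  0.59  0.45] [-0.4  -0.16  2.69]
[ 0.46595215 -0.18161936  0.1823063 ] [1.05 0.22 3.59]
[-0.67 -0.59 -0.66] 19.0083
```

```bash
python3 - <<'E'
from h import *
z=.1572
r.move_l(at(-.036,.19),vel=.1); r.move_l(at(-.036,z),vel=.08); r.hold(.2); print(wf())
g=r.move_l(at(-.004,z),vel=.03,guard=2.5); p=np.array(telemetry.current_ee_pos()); print("insert",g,(p[:2]-H)@bx,(p[:2]-H)@by,p,wf(),telemetry.current_t())
im,K=snap("wrist"); s,Ks=snap("scene")
u,v=proj(Ks,[.466,-.18,.13])[0].astype(int)
cv2.imwrite("pics/i.png",np.hstack([cv2.resize(im[150:400,200:440],(400,400)),cv2.resize(s[v-32:v+32,u-32:u+32],(400,400))])[:,:,::-1])
E
```

```text
[-0.14 -0.07 -0.99]
insert False -0.004204194603803655 5.284294347569303e-05 [ 0.4658179  -0.18156634  0.16320377] [ 0.02  0.04 -0.67] 21.45
```

View pics/i.png

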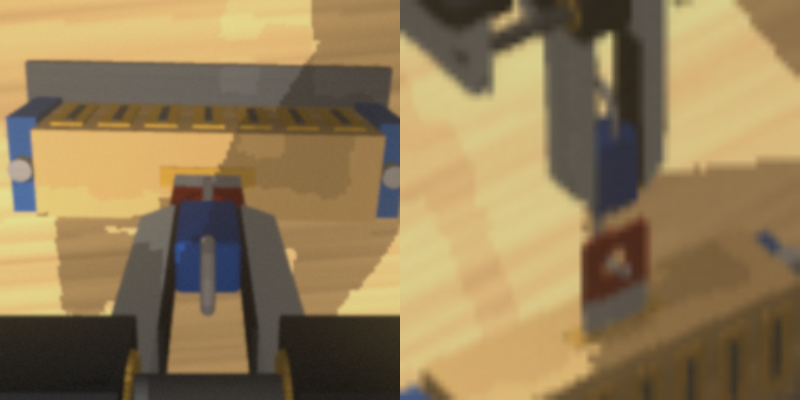

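The hook's bottom is through the hole; the tip shows on the far side at (615,262), with no contact force. Now I draw the slide up.

```bash
python3 - <<'E'
from h import *
z0=.1572; b=telemetry.current_wrist_force()[2]
g=r.move_l(at(-.004,.1634+.046),vel=.014,guard=12); z=telemetry.current_ee_pos()[2]-.006
print("stop",g,"travel",z-.1638,wf(),telemetry.current_t())
if g and z-.1638>.017:
    zc=z; L=[];n=0
    for i in range(60):
        f=b-telemetry.current_wrist_force()[2]; L.append((round(telemetry.current_t(),2),round(f,1),round((zc-z)*1e3,2)))
        if f<14.3: zc+=.00012 if f<12.5 else .00005
        elif f>16.2: zc-=.00005
        n=n+1 if 14<f<17 else 0
        if n>9: break
        r.move_l(at(-.004,zc),vel=.01); r.hold(.08)
    print(L)
print(telemetry.current_ee_pos(),wf(),telemetry.current_t())
E
```

```text
stop True travel 0.03315258027363838 [-0.67 -0.32 -0.74] 24.1083
[(24.11, np.float64(0.7), np.float64(0.0)), (24.61, np.float64(1.3), np.float64(0.12)), (24.94, np.float64(1.8), np.float64(0.24)), (25.27, np.float64(3.3), np.float64(0.36)), (25.61, np.float64(3.0), np.float64(0.48)), (25.94, np.float64(5.5), np.float64(0.6)), (26.27, np.float64(6.8), np.float64(0.72)), (26.61, np.float64(7.5), np.float64(0.84)), (26.94, np.float64(9.2), np.float64(0.96)), (27.27, np.float64(11.5), np.float64(1.08)), (27.61, np.float64(13.9), np.float64(1.2)), (27.94, np.float64(15.6), np.float64(1.25)), (28.27, np.float64(16.4), np.float64(1.25)), (28.61, np.float64(16.9), np.float64(1.2)), (28.94, np.float64(16.9), np.float64(1.15)), (29.27, np.float64(16.6), np.float64(1.1)), (29.61, np.float64(16.5), np.float64(1.05)), (29.94, np.float64(15.7), np.float64(1.0)), (30.27, np.float64(15.1), np.float64(1.0)), (30.61, np.float64(14.9), np.float64(1.0)), (30.94, np.float64(15.6), np.float64(1.0))]
[ 0.46601867 -0.1816467   0.2039805 ] [ -0.27   1.19 -15.63] 30.9417
```

The slide met a hard stop after about 33 mm. The pull stayed at 14.9–16.9 N for about 3 s, with no movement. Now I unhook.

```bash
python3 - <<'E'
from h import *
z=.1902
g0=r.move_l(at(-.004,.1965),vel=.02); r.hold(.1); print(wf())
g1=r.move_l(at(-.004,z),vel=.02,guard=2.5); p=telemetry.current_ee_pos(); print("down",g1,p,wf()); r.hold(.15); print(wf())
if not g1:
    g=r.move_l(at(-.036,z),vel=.03,guard=2.5); p=np.array(telemetry.current_ee_pos()); print("out",g,(p[:2]-H)@bx,wf(),telemetry.current_t())
    say("slide_hole","wrist") if vision.snapshot("wrist") is not None else 0
E
```

```text
[ 2.48  0.19 -8.98]
down True [ 0.46658615 -0.18192926  0.20182535] [-0.12 -0.33 -0.5 ]
[ 0.02 -0.92 -0.45]
```

```bash
python3 - <<'E'
from h import *
z=.1897
g1=r.move_l(at(-.004,z),vel=.015,guard=2.2); print("down",g1,telemetry.current_ee_pos(),wf()); r.hold(.15); print(wf())
if not g1:
    g=r.move_l(at(-.036,z),vel=.025,guard=2.2); p=np.array(telemetry.current_ee_pos()); print("out",g,(p[:2]-H)@bx,wf(),telemetry.current_t())
    im,K=snap("wrist"); say("slide_hole","wrist"); s,Ks=snap("scene"); say("slide_hole","scene")
    u,v=proj(Ks,[.466,-.18,.14])[0].astype(int)
    cv2.imwrite("pics/o.png",np.hstack([cv2.resize(im[150:400,200:440],(400,400)),cv2.resize(s[v-32:v+32,u-32:u+32],(400,400))])[:,:,::-1])
E
```

```text
down False [ 0.46593706 -0.18160011  0.19548757] [ 0.29 -0.03 -1.09]
[ 0.26  0.68 -0.42]
out False -0.03583359211810876 [-0.19  0.19 -0.71] 33.6833
slide_hole wrist []
slide_hole scene [(0.66, [0.4683, -0.183, 0.1303]), (0.58, [0.6773, -0.4156, 0.0969]), (0.54, [0.4012, -0.7095, 0.0971])]
```

View pics/o.png

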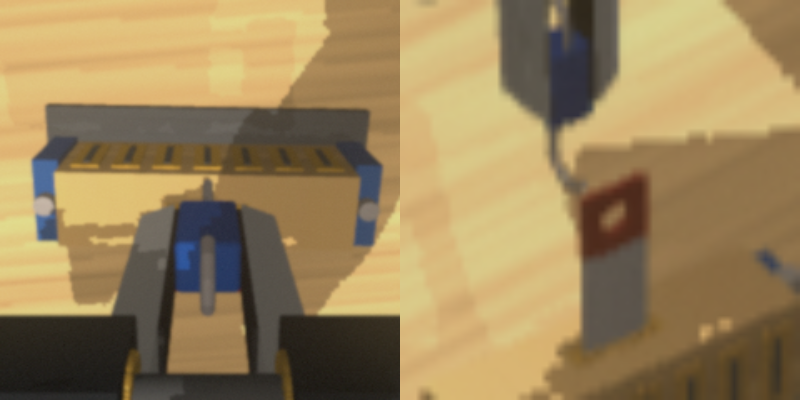

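The hook is out, and the slide stands well clear of the block; the hole is at crop (612,213). Now I return the hook to its stand.

```bash
python3 - <<'E'
from h import *
S=Ks=cam("scene")
for zz in(.13,.1325,.135,.1375): 
    c=proj(S,[.466,-.18,.14])[0].astype(int); print(zz,((proj(S,[.470,-.182,zz])[0]-c+32)*6.25+[400,0]).round())
r.move_l(at(-.06,.21),vel=.15)
q=q_of(np.radians(9.5)); G=[.5134,.2655]
r.move_to(G+[.17],q); r.move_l(G+[.145],vel=.1); r.hold(.15)
im,K=snap("wrist"); print(wf())
g=r.move_l(G+[.09],vel=.06,guard=3); print("mid",g,telemetry.current_ee_pos(),wf())
if not g:
    r.hold(.1); g=r.move_l(G+[.0795],vel=.015,guard=3); print("down",g,telemetry.current_ee_pos(),wf(),telemetry.current_t())
E
```

```text
0.13 [609. 227.]
0.1325 [609. 222.]
0.135 [608. 217.]
0.1375 [608. 212.]
[-0.21 -0.33 -1.43]
mid False [0.51377033 0.26563745 0.09036719] [ 0.02  0.76 -0.45]
down True [0.51332767 0.26550458 0.08209011] [-0.72  0.22  4.01] 38.2167
```

```bash
python3 - <<'E'
from h import *
G=[.5134,.2655]
gripper_to(.06); r.hold(.2); print(wf(),telemetry.current_opening())
r.move_l(G+[.16],vel=.1); r.move_l([.46,.2655,.25],vel=.15); r.hold(.3)
im,K=snap("wrist")
for n in("hook_grip","hook_bend","stand"): say(n,"wrist")
s,Ks=snap("scene"); say("slide_hole","scene"); say("hook_grip","scene")
u,v=proj(K,[.513,.265,.07])[0].astype(int); a,b=proj(Ks,[.49,.04,.08])[0].astype(int); print(u,v)
cv2.imwrite("pics/f.png",np.hstack([cv2.resize(im[max(0,v-60):v+60,u-60:u+60],(400,400)),cv2.resize(s[b-90:b+90,a-90:a+90],(400,400))])[:,:,::-1]); print(telemetry.current_t())
E
```

```text
[ 0.29  0.36 -0.4 ] 0.05999419716432096
hook_grip wrist [(0.79, [0.5118, 0.2628, 0.0754])]
hook_bend wrist [(0.62, [0.5225, 0.2687, 0.0195])]
stand wrist [(0.6, [0.5161, 0.2655, 0.002])]
slide_hole scene [(0.76, [0.4721, -0.1818, 0.1335]), (0.72, [0.5172, 0.2683, -0.0005]), (0.55, [0.3997, -0.7124, 0.0969])]
hook_grip scene [(0.6, [0.5167, 0.2612, 0.074])]
315 275
41.6333
```

View pics/f.png

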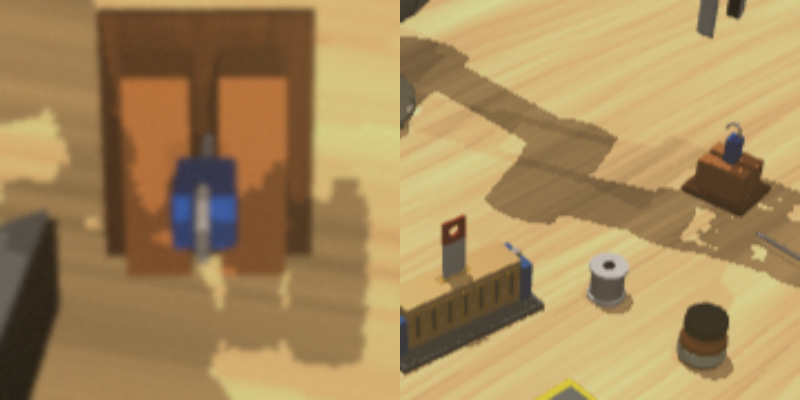

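The hook stands upright in the slot, with its grip at (203,205) between the cheeks. The slide is drawn out at (455,240), and the spool and jar are undisturbed. Handing in.

```bash
python3 -c "
from h import *
print(r.sign_off(),telemetry.current_t())"
```

```text
the job is handed in; nothing more can be done
the job is handed in; nothing more can be done
```

The job is done and handed in at about 42 s of the 72 s limit. The S-hook is back upright in its stand, and the slide is left fully drawn out. I used the block nearest the base, at about (0.470, -0.182).

- **Drawing the slide:** I passed the hook's lower end through the hole from the robot's side without contact. The slide came up about 33 mm to its hard stop.
- **Pull:** I held 14.9–16.9 N for about 3 s with no movement. 16.9 N was the highest reading, but I read the force only between moves. A brief peak as the slide first met the stop was not logged; that move was set to stop at a 12 N change.
- **Unhooking and return:** I unhooked with no contact force read. The grip seated at the same height it was picked up from, and I let go and backed away.

**Last checks:**
- **Hook:** the last pictures show it upright in the slot, with the grip found at 75 mm height (76 mm expected).
- **Slide:** the hole's height came out at about 135 mm from the feel of the pull and about 136 mm from the scene picture. The network gave 130 mm, then 133.5 mm, which is within or close to its 4 mm error.
- **Bystanders:** the spool and jar look undisturbed. I did not check the meter and screwdriver in full at the end, but nothing went near them.

**Disagreements:**
- **Stop height:** the first stop position and the unloading position differed by about 1 mm, which I did not explain.
- **First lowering move:** while unhooking, it stopped early because its guard reacted to the pull being released; I repeated it.

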